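# Couple the chip-blowing jet to the bench air manifold

### The job

Chips must be blown off the violin plate: couple the bent air jet (the one with the sideways spout) from the wooden rack to the larger of the two air couplers on the manifold. First pull that coupler's sleeve down until it stays back by itself, then push the jet's plug fully home so that the sleeve springs up and locks it, with the spout pointing at the middle of the plate; leave it standing there and disturb nothing else.

Things in the scene. Friction and masses are not known exactly. Their poses are not given: they have to be found in the camera images.
- sleeve (a joint): m. How far the larger coupler's steel sleeve is pulled back (straight down, away from the mouth): 0 = forward (home), 0.014 = fully back. Spring: 8 N at home, 14 N fully back. Pulled 12 mm or more back with the bore empty, it catches and, let go, stays at about 9 mm. A plug pushed fully home trips the catch: the sleeve springs to 0 and locks it. While forward, no plug can enter or leave.
- sleeve_mid (a point): Centre of that sleeve, on the coupler's axis (it moves with the sleeve). A plain knurled upright steel ring, 40 mm in diameter, 28 mm high, round an upright brass coupler. At home its top is 4 mm below the mouth and its foot 40 mm above the manifold's top; the coupler's brass hexagon (36 mm, 12 mm high) stands below it. z up, y along the manifold.
- mouth (a point): Centre of the open mouth (top rim) of the larger coupler, 72 mm above the manifold's top (112 mm above the bench): upright bore 18 mm in diameter with a flared entry, rim 31 mm across. Fully home, the jet's collar lies on this rim. z up, y along the manifold.
- manifold: Air manifold on the bench: aluminium bar 62 x 200 mm, 40 mm high, on a foot of 85 x 225 mm; origin under its centre, y along its length. The larger coupler stands on its top 55 mm to one side of the centre (+y or -y), the smaller one (sleeve 27 mm, 50 mm high) 55 mm to the other. A 23 mm valve stub sticks out at its +y end, a gauge at +x; both lower than 50 mm.
- jet_grip (a point): Centre of the upright steel grip (26 mm in diameter, 40 mm high) of the bent jet to be coupled. x = spout's direction, z = up. An 8 mm brass tube bends over from the grip's top; the spout's centre line runs level, 35 mm above this point, to 95 mm along +x, ending in a flat fan 22 mm wide. Starts upright in one of the rack's holes. About 0.28 kg (0.23 to 0.37).
- jet_collar (a point): Centre of the underside of the bent jet's collar (31 mm across, 5 mm high), 25 mm below the grip's centre. x = spout's direction, z = up. Under it is the brass plug, 16 mm in diameter, 27 mm long, with a chamfered nose and a groove. At the start the collar lies on the rack's top. Pushing the plug home takes about 5 to 15 N.
- rack: Wooden rack, 75 x 250 mm, 40 mm high; origin under its centre, y along its length. Three holes in a row, at y = -80, 0 and 80 mm, hold the bent jet, a straight jet and a reamer, in any order.
- plate_mid (a point): Middle of the violin plate (355 x 204 mm, pale wood) pegged on its carving board at the far side of the bench; top about 36 mm above the bench. The spout's line, seen from above, must pass over this point.
- straight_jet: The straight jet in the rack: same plug, collar and grip as the bent one, but its tube goes straight up, 105 mm above the rack's top; origin at the centre of its collar's underside. Leave it.
- reamer: The wooden-handled reamer in the rack, 74 mm high above the rack; origin at its foot collar. Leave it.
- varnish_jar: Amber jar, 48 mm diameter, 62 mm high, standing between rack and manifold; origin at its underside. Leave it.
- spruce_block: Block of pale spruce, 50 x 75 x 28 mm, between rack and manifold; origin at its underside. Leave it.
- mallet: Wooden mallet lying at one side, 250 mm long, head 72 mm in diameter; origin under it. Leave it.
- gouge: Hand tool with a dark wooden handle, 200 mm long, lying at one side. Leave it.
- brush_can: Steel can of brushes, 58 mm in diameter, 85 mm high (brush handles to 134 mm), standing on the bench beside the manifold, about 100 mm from its centre line on the side nearer the robot; origin at its underside. Leave it.
- clamp: Small wooden clamp standing on end, 50 x 34 mm, 122 mm high, on the bench beside the rack, about 95 mm from its centre line on the side nearer the robot; origin at its underside. Leave it.

How it is judged:
On the way:
1. the larger coupler's sleeve is pulled back and stays back by itself, untouched, before the jet is brought to it (value of joint sleeve above 0.007 m and contact force between anything else and sleeve below 0.3 N and distance between jet_collar and mouth above 0.06 m), for 0.2 s.
At the end, for the whole second after the job is handed in: The bent jet stands upright (within 7 degrees) in the larger coupler, its collar within 4 mm of the mouth's rim, the sleeve forward again (within 2 mm of home), and the spout's line passes within 60 mm of the plate's middle, spout towards the plate (value of joint sleeve below 0.002 m and horizontal distance between jet_collar and mouth below 0.004 m and z of jet_collar in the frame of mouth between -0.003 and 0.004 m and angle between jet_collar's own z axis and vertical below 0.12 rad and x of plate_mid in the frame of jet_collar above 0 m and y of plate_mid in the frame of jet_collar between -0.06 and 0.06 m); the robot touches nothing.
It fails at once if another thing in the rack is pulled out or knocked over (distance of any of straight_jet, reamer from where it was at the start of the episode above 0.02 m).
It fails at once if a bystander on the bench is pushed more than 30 mm (distance of any of varnish_jar, spruce_block, mallet, gouge, brush_can, clamp from where it was at the start of the episode above 0.03 m).
It also fails if it takes over 58 s, if anything falls off the work surface, if the arm or the gripper's body presses on something with over 40 N, if the wrist force passes 120 N, or if a joint passes its speed limit or range.

### The arm

A 7-joint arm with a two-finger parallel gripper is mounted at the origin on the work surface. World frame = base frame: x ahead of the robot, y to its left, z up, the work surface at z = 0. Lengths are in m, angles in rad, forces in N, time in s.
With the tool pointing down it reaches from about 0.425 to 0.925 m from the base axis. Payload 6.8 kg.
Tool frame: the origin (TCP) lies on the front face of the gripper's body, between the roots of the fingers; the fingertips stand 73 mm ahead of it and the grasp point (between the pads) lies 54 mm ahead of it (env.nose_length is the distance from the TCP to the fingertips, in m); z points along the fingers, y is the line along which they close (so a half turn about z gives the same grasp; the last joint's range is limited). The gripper opens to 85 mm and grips with 20 to 120 N. Pads are 22 mm wide; open, the fingers measure 114 mm over their backs; the gripper's body (76 mm by 85 mm) begins 54 mm behind the grasp point. The pads swing forward as they close: fully open they stand 13 mm farther back than shut.
Start: joints at [1.101, 0.477, 0.022, 1.555, -0.011, 1.109, -0.083], TCP at [0.239, -0.631, 0.304] pointing down, gripper open.
Joint ranges: [-2.96, 2.96], [-0.34, 2.1], [-1.41, 1.46], [0.24, 2.44], [-1.37, 4.51], [0.17, 1.92], [-2.96, 2.96]. Speed limits (rad/s): [2.39, 2.39, 3.14, 3.14, 3.14, 3.14, 3.14].

### API

Orientations are given as a unit quaternion [w, x, y, z].
In Python, from cell import env, kin, camera, calibration, job gives the robot as it stands. The module is installed in compiled form; this text tells all that it offers. Calls block until the motion is done:
- env.reach(position, orientation): joint-space move of the TCP to a pose.
- env.movel(position, velocity=0.15, rot=None, stop_force=None): straight line of the TCP; rot=None keeps the orientation; velocity is the mean speed in m/s. With stop_force (N) it stops when the force on the tool has changed by that much, and returns True; else False.
- env.goto_joints(angles): joint-space move.
- env.grip(opening, f_grip=None): finger opening in m; f_grip is the grip in N (None keeps the last); returns when the fingers have stopped.
- env.dwell(seconds).
- kin.inverse_kinematics(position, orientation): joint angles nearest the present ones, or None.
- env.get_state(): the state.
- camera(name): name is "scene" or "top" or "wrist"; returns (picture, depth): 480x640x3 uint8, blue, green, red; 480x640 float32, m along the optical axis (not along the pixel's ray), 0 where there is no reading.
- calibration(name): a dict with "fx", "fy", "cx", "cy" (pixels), "rvec" (rotation vector, rad) and "tvec" (3), from world to camera coordinates, as OpenCV has them. Camera axes: x right, y down, z forward; pixel columns grow to the right and rows downward; lengths in m; the calibration is good to about 2 mm. A picture is of the moment at which its call begins: read the wrist's pose just before it. calibration takes no time and is no camera call; for the wrist camera it gives the pose at the moment of the call.
A pose or a line that the arm cannot do raises env.PlanningError and nothing moves.
- job.job_done(): hands the job in; it is judged then, once.
The state is a dict: "time": time; "qpos": joint angles; "joint_velocities": joint speeds; "joint_torque": joint torques, N m; "tcp_pos": TCP position; "orientation": TCP orientation; "force": force on the tool from outside, world axes, zero at the start; "torque": the same for the moment, N m; "opening": finger opening in m; "gripper_force": force on a finger pad.
Only numpy, scipy, OpenCV 4.12 (cv2) and the standard library are available. Lean on these libraries where they do the work, as an engineer would, in place of code of your own. Each camera call takes 0.05 s, during which the arm holds its last target. There are 200 camera calls.

## Working session

There is one attempt and no reset: what is moved stays moved. The work goes in short steps, each a Python script; the robot and the scene stay as the last script left them, time stands still between calls to the robot, and variables do not carry over. Pictures are saved under pics/ and viewed, at most 10 in all, crops included, and the job is handed in when it is done.

```bash
mkdir -p pics
cat > h.py <<'E'
from cell import env,kin,camera,calibration,job
import numpy as np,cv2
def cal(n):
    c=calibration(n);R=cv2.Rodrigues(np.array(c["rvec"],float))[0];return c,R,np.array(c["tvec"],float).ravel()
def ray(n,u,v,C=None):
    c,R,t=C or cal(n);d=R.T@np.array([(u-c["cx"])/c["fx"],(v-c["cy"])/c["fy"],1.]);return -R.T@t,d
def onz(n,u,v,z,C=None):
    o,d=ray(n,u,v,C);return o+d*(z-o[2])/d[2]
def cloud(n,D,C=None):
    c,R,t=C or cal(n);v,u=np.mgrid[:480,:640]
    P=np.stack([(u-c["cx"])/c["fx"]*D,(v-c["cy"])/c["fy"]*D,D],-1)
    W=(P-t)@R;W[D<=0]=np.nan;return W
E
python3 - <<'E'
from h import *
for n in("scene","top"):
    p,d=camera(n);cv2.imwrite(f"pics/{n}.png",p);np.savez(f"{n}.npz",p=p,d=d);c,R,t=cal(n);print(n,c,-R.T@t,(d>0).mean())
E
```

```text
scene {'fx': 565.5371802961283, 'fy': 565.5371802961283, 'cx': 325.8387399358169, 'cy': 235.8159697008149, 'rvec': array([ 2.15279189,  1.30340939, -0.44850675]), 'tvec': array([-0.26261213, -0.3374917 ,  1.66210687])} [ 1.27411561 -0.38889466  1.08206072] 0.996103515625
top {'fx': 546.3307666859332, 'fy': 546.3307666859332, 'cx': 309.40224756743294, 'cy': 236.5451964303453, 'rvec': array([ 2.11988948, -2.17866217,  0.18265375]), 'tvec': array([-0.00366725,  0.57823041,  1.2628815 ])} [0.37908658 0.00496437 1.33622688] 0.9959114583333334
```

View pics/scene.png

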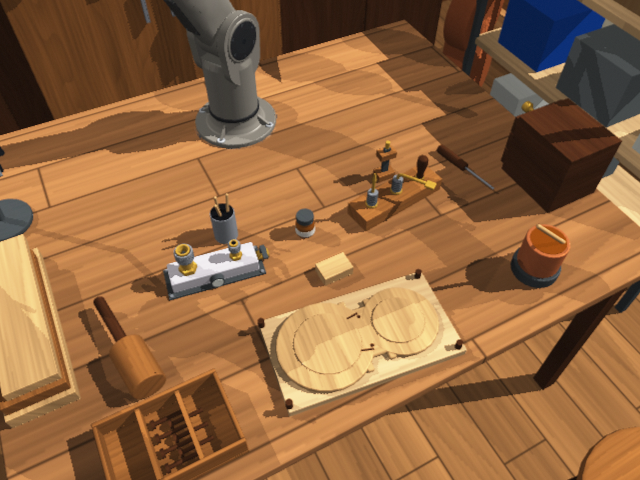

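View pics/top.png

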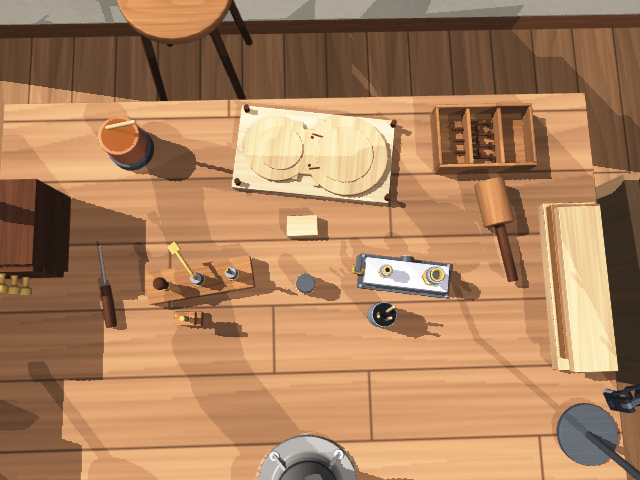

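The scene view shows the manifold at (215,270) with the larger coupler at its left end (184,255), and the bent jet in the rack at (372,195). The top view shows the larger coupler at (435,274), the bent jet in the middle hole at (197,280) with its spout towards (174,246), and the plate centred near (316,155).

Run:
```python
from h import *
T={}
for n in("scene","top"):
    z=np.load(n+".npz");W=cloud(n,z["d"]);T[n]=W
    def reg(c,r,lo,hi,l):
        m=(np.hypot(W[...,0]-c[0],W[...,1]-c[1])<r)&(W[...,2]>lo)&(W[...,2]<hi)
        P=W[m]; print(n,l,len(P),P.mean(0).round(4) if len(P) else'', (P.min(0).round(3),P.max(0).round(3)) if len(P) else '');return P
    cm=onz("top",435,274,.11)[:2];reg(cm,.04,.104,.12,'mouth');reg(cm,.04,.085,.125,'coup')
    mm=onz("top",406,275,.04)[:2];P=reg(mm,.12,.034,.046,'manif')
    print(cv2.minAreaRect((P[:,:2]*1000).astype(np.float32)))
    jc=onz("top",197,280,.07)[:2];P=reg(jc,.12,.093,.112,'spout')
    print(cv2.fitLine((P[:,:2]).astype(np.float32),cv2.DIST_HUBER,0,.01,.01).ravel())
    P=reg(jc,.03,.055,.092,'grip')
    rc=onz("top",200,281,.04)[:2];P=reg(rc,.14,.034,.046,'rack');print(cv2.minAreaRect((P[:,:2]*1000).astype(np.float32)))
    pc=onz("top",316,155,.036)[:2];P=reg(pc,.25,.028,.045,'plate');print(cv2.minAreaRect((P[:,:2]*1000).astype(np.float32)))
p=np.load("top.npz")["p"]
print([onz("top",u,v,.036).round(3) for u,v in((244,148),(390,157))])
print("approx",cm,jc)
```

```text
scene mouth 196 [ 0.4769 -0.3064  0.1095] (array([ 0.452, -0.327,  0.104]), array([ 0.498, -0.286,  0.116]))
scene coup 343 [ 0.4801 -0.3069  0.1036] (array([ 0.452, -0.327,  0.085]), array([ 0.498, -0.286,  0.116]))
scene manif 1791 [ 0.4867 -0.247   0.0406] (array([ 0.389, -0.354,  0.034]), array([ 0.531, -0.128,  0.046]))
((460.18536376953125, -241.33169555664062), (141.73255920410156, 225.75515747070312), 0.2463570535182953)
scene spout 375 [0.4839 0.2751 0.1021] (array([0.378, 0.158, 0.093]), array([0.564, 0.331, 0.112]))
[0.9895033  0.14451014 0.48389754 0.27511913]
scene grip 137 [0.487  0.237  0.0755] (array([0.468, 0.227, 0.056]), array([0.497, 0.254, 0.091]))
scene rack 1674 [0.4895 0.226  0.0405] (array([0.386, 0.113, 0.034]), array([0.538, 0.371, 0.046]))
((456.8630065917969, 236.42367553710938), (133.71742248535156, 253.3589324951172), 9.288479804992676)
scene plate 11734 [ 0.79   -0.0577  0.0376] (array([ 0.585, -0.247,  0.028]), array([0.921, 0.158, 0.045]))
((739.1741943359375, -37.503997802734375), (383.7847900390625, 319.82025146484375), 82.66185760498047)
top mouth
[... 478 characters left out ...]
), array([0.565, 0.335, 0.112]))
[0.9902852  0.13905084 0.49936634 0.28200457]
top grip 106 [0.4813 0.2408 0.0801] (array([0.47 , 0.23 , 0.057]), array([0.495, 0.256, 0.091]))
top rack 2822 [0.4823 0.2432 0.0392] (array([0.43 , 0.117, 0.034]), array([0.537, 0.373, 0.046]))
((483.37371826171875, 244.767333984375), (75.81784057617188, 251.3425750732422), 8.11510944366455)
top plate 8728 [ 0.7845 -0.0486  0.0355] (array([ 0.584, -0.244,  0.028]), array([0.917, 0.16 , 0.045]))
((735.8132934570312, -33.599578857421875), (383.7898864746094, 315.8423156738281), 82.35746002197266)
[array([0.804, 0.135, 0.036]), array([ 0.773, -0.224,  0.036])]
approx [ 0.47496261 -0.29896549] [0.47924938 0.2434925 ]
```

```bash
cat >> h.py <<'E'
def quat(a):
    "tool down, closing axis (tool y) at world angle a"
    from scipy.spatial.transform import Rotation as Ro
    y=np.array([np.cos(a),np.sin(a),0]);z=np.array([0,0,-1.]);x=np.cross(y,z)
    q=Ro.from_matrix(np.stack([x,y,z],1)).as_quat();return np.array([q[3],*q[:3]])
def shot(tag):
    C=cal("wrist");p,d=camera("wrist");cv2.imwrite(f"pics/{tag}.png",p);np.savez(tag+".npz",p=p,d=d,c=np.array([C],object));return p,d,C
E
python3 - <<'E'
from h import *
s=env.get_state();from scipy.spatial.transform import Rotation as Ro
q=s["orientation"];M=Ro.from_quat([q[1],q[2],q[3],q[0]]).as_matrix();print("tool y",M[:,1])
for deg in range(-180,180,30):
    k=kin.inverse_kinematics([.475,-.303,.27],quat(np.radians(deg)));k2=kin.inverse_kinematics([.48,.24,.119],quat(np.radians(deg)))
    print(deg,None if k is None else np.round(k,2),None if k2 is None else np.round(k2,2))
C,R,t=cal("wrist");print("cam",-R.T@t-s["tcp_pos"],R[2])
E
```

```text
tool y [ 0.35396267 -0.93525816 -0.0016098 ]
-180 [ 0.25  0.33  0.26  1.88 -0.1   0.94 -2.59] [ 0.28  0.87 -1.19  1.97  0.97  1.03  1.76]
-150 [ 0.34  0.33  0.15  1.87 -0.06  0.95 -2.11] [ 0.28  0.87 -1.19  1.97  0.97  1.03  2.28]
-120 [ 0.42  0.33  0.04  1.86 -0.02  0.95 -1.62] [-1.07  0.6   0.64  2.06 -0.58  0.67 -2.14]
-90 [ 0.5   0.33 -0.05  1.86  0.02  0.95 -1.13] [-0.12  0.58 -0.59  1.99  0.48  0.71 -2.58]
-60 [ 0.58  0.34 -0.15  1.85  0.06  0.96 -0.64] [-0.11  0.58 -0.6   1.99  0.5   0.72 -2.06]
-30 [ 0.66  0.34 -0.25  1.85  0.1   0.96 -0.16] [ 0.01  0.63 -0.76  1.99  0.62  0.77 -1.64]
0 [ 0.75  0.36 -0.36  1.84  0.15  0.97  0.32] [ 0.17  0.74 -1.    1.98  0.82  0.9  -1.27]
30 [ 0.82  0.37 -0.45  1.84  0.19  0.98  0.81] [ 0.15  0.72 -0.97  1.98  0.79  0.87 -0.73]
60 [ 0.89  0.38 -0.55  1.83  0.24  0.99  1.29] [ 0.19  0.76 -1.04  1.98  0.85  0.92 -0.25]
90 [ 0.97  0.4  -0.65  1.83  0.29  1.01  1.77] [ 0.23  0.8  -1.1   1.97  0.89  0.96  0.24]
120 [ 1.31  0.61 -1.18  1.81  0.62  1.16  2.02] [ 0.17  0.74 -0.99  1.98  0.81  0.89  0.83]
150 [-0.41  0.68  1.28  1.91 -0.73  1.13 -2.5 ] [ 0.28  0.87 -1.19  1.97  0.97  1.03  1.23]
cam [0.07568927 0.02880077 0.06998712] [-0.29340883 -0.10862699 -0.94979547]
```

Run:
```python
from h import *
env.reach([.475,-.303,.29],quat(np.radians(-50)))
p,d,C=shot("w1");print(env.get_state()["time"],env.get_state()["tcp_pos"])
W=cloud("wrist",d,C)
m=(np.hypot(W[...,0]-.475,W[...,1]+.303)<.035)&(W[...,2]>.1)
P=W[m];print(len(P),np.nanmin(P,0),np.nanmax(P,0),np.histogram(P[:,2],bins=np.arange(.1,.122,.002)))
```

```text
1.65 [ 0.47421857 -0.30487172  0.28998653]
22253 [ 0.45726171 -0.32379731  0.10007726] [ 0.50764741 -0.2686433   0.31658483] (array([ 74, 123, 113, 462, 277, 405, 166,   0,   0,   0]), array([0.1  , 0.102, 0.104, 0.106, 0.108, 0.11 , 0.112, 0.114, 0.116,
       0.118, 0.12 ]))
```

View pics/w1.png

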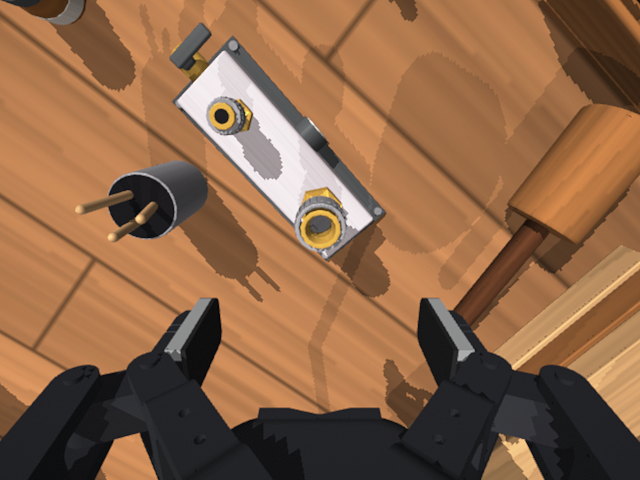

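The wrist view shows the larger coupler's rim at about (320,229), with the fingers and the small coupler at (222,116) clear of it. Next I fit the rim in two wrist views and triangulate.

```bash
cat >> h.py <<'E'
def tri(obs):
    A=np.zeros((3,3));b=np.zeros(3)
    for o,d in obs:
        d=d/np.linalg.norm(d);M=np.eye(3)-np.outer(d,d);A+=M;b+=M@o
    x=np.linalg.solve(A,b);return x,[np.linalg.norm((np.eye(3)-np.outer(d,d)/(d@d))@(x-o)) for o,d in obs]
def rim(p,d,C,g,z=.112,r=.019):
    "gold rim ring near guess g: ellipse of outer contour"
    W=cloud("wrist",d,C);h=cv2.cvtColor(p,cv2.COLOR_BGR2HSV)
    m=((h[...,0]>14)&(h[...,0]<32)&(h[...,1]>110)&(h[...,2]>70)&(abs(W[...,2]-z)<.007)&(np.hypot(W[...,0]-g[0],W[...,1]-g[1])<.026)).astype(np.uint8)
    pts=cv2.findNonZero(cv2.morphologyEx(m,cv2.MORPH_OPEN,np.ones((2,2))))
    return cv2.fitEllipse(cv2.convexHull(pts)),m
E
cat > a.py <<'E'
from h import *
q=quat(np.radians(-50));obs=[]
for i,pos in enumerate([[.475,-.303,.29],[.435,-.335,.26],[.46,-.27,.26]]):
    env.movel(pos,velocity=.15,rot=q);env.dwell(.2);p,d,C=shot(f"m{i}")
    e,m=rim(p,d,C,(.475,-.303));print(e,m.sum(),onz("wrist",*e[0],.112,C),env.get_state()["tcp_pos"]);obs.append(ray("wrist",*e[0],C))
    x,y=map(int,e[0]);k=cv2.ellipse(p.copy(),e,(255,0,255),1)[max(0,y-60):y+60,max(0,x-60):x+60];cv2.imwrite(f"pics/k{i}.png",cv2.resize(k,(260,260)))
print(tri(obs))
cv2.imwrite("pics/kk.png",np.hstack([cv2.imread(f"pics/k{i}.png") for i in range(3)]))
p=np.load("top.npz")["p"]
E
python3 a.py
```

```text
((322.5726318359375, 231.88525390625), (38.564510345458984, 39.99628448486328), 77.3549575805664) 744 [ 0.47678668 -0.30485948  0.112     ] [ 0.47500363 -0.30303007  0.29000725]
((324.5676574707031, 171.77490234375), (47.68864440917969, 48.907222747802734), 16.352720260620117) 1130 [ 0.47668487 -0.30485126  0.112     ] [ 0.43599086 -0.33443593  0.26052468]
((372.8721923828125, 256.9006042480469), (42.155540466308594, 44.23745346069336), 65.73060607910156) 910 [ 0.47683547 -0.30449328  0.112     ] [ 0.45952393 -0.27100756  0.25995148]
(array([ 0.47655184, -0.30502015,  0.11080369]), [np.float64(0.00010876573604158594), np.float64(4.694153310075724e-05), np.float64(6.366697694954932e-05)])
```

View pics/kk.png

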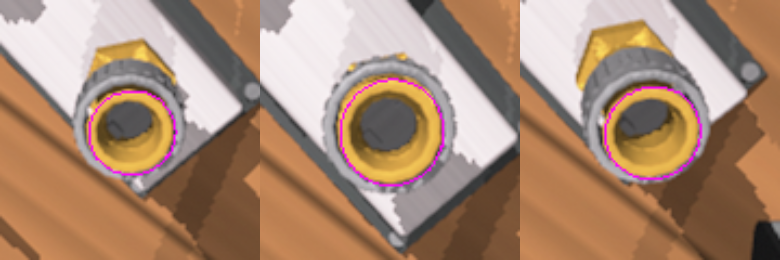

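Run:
```python
from h import *
X,Y=.4767,-.3048;q=quat(np.radians(-50))
def st(l):
    s=env.get_state();print(l,round(s["time"],2),s["tcp_pos"].round(4),np.round(s["force"],1),round(s["opening"],4),np.round(s["gripper_force"],1))
env.grip(.07)
env.movel([X,Y,.20],velocity=.2,rot=q);env.dwell(.1)
print(env.movel([X,Y,.146],velocity=.1,stop_force=10));st("down")
env.grip(.03,f_grip=60);st("grip")
print(env.movel([X,Y,.1320],velocity=.03,stop_force=40));env.dwell(.2);st("pulled")
p,d,C=shot("w2")
```

```text
False
down 5.42 [ 0.477  -0.3049  0.1464] [0.2 0.3 0.2] 0.0697 0.0
grip 5.8 [ 0.4765 -0.3043  0.1468] [-3.8  2.6  7.4] 0.0382 59.2
False
pulled 6.62 [ 0.4765 -0.3043  0.1334] [-5.7  4.1 12.2] 0.0383 59.9
```

View pics/w2.png

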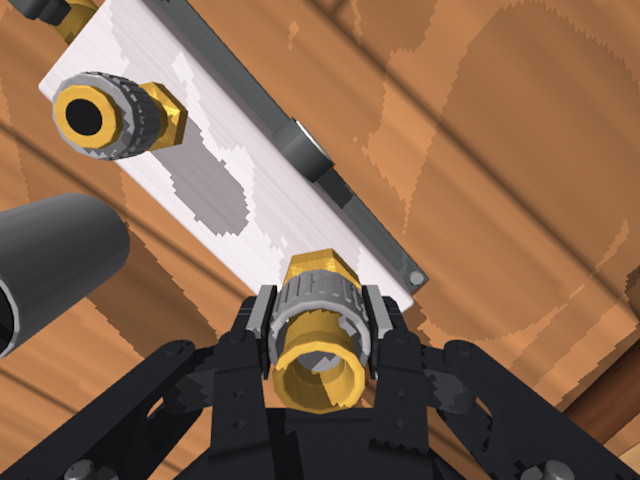

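The sleeve is held between the pads at (320,310) and is visibly down, with the rim at (320,375) standing above it. I pull a little farther towards the stop to be sure it catches.

Run:
```python
from h import *
X,Y=.4767,-.3048
def st(l):
    s=env.get_state();print(l,round(s["time"],2),s["tcp_pos"].round(4),np.round(s["force"],1),round(s["opening"],4),np.round(s["gripper_force"],1))
print(env.movel([X,Y,.1285],velocity=.02,stop_force=14));env.dwell(.1);st("pulled")
env.movel([X,Y,.1335],velocity=.05);st("relax")
env.grip(.07);st("open")
env.movel([X,Y,.22],velocity=.2)
env.movel([.435,-.335,.26],velocity=.2);env.dwell(.15)
p,d,C=shot("w3");e,m=rim(p,d,C,(X,Y));print(e,onz("wrist",*e[0],.112,C));st("view")
W=cloud("wrist",d,C);r=np.hypot(W[...,0]-X,W[...,1]-Y);k=(r>.0165)&(r<.0195)&(W[...,2]>.08);print("sleeve top",np.histogram(W[k][:,2],bins=np.arange(.08,.12,.003)))
x,y=map(int,e[0]);cv2.imwrite("pics/k3.png",cv2.resize(p[y-60:y+60,x-60:x+60],(400,400)))
```

```text
True
pulled 6.97 [ 0.4766 -0.3042  0.1336] [-3.1  1.2 12. ] 0.0381 59.7
relax 7.22 [ 0.4767 -0.3043  0.1349] [-4.8  5.1 11.4] 0.0388 59.7
open 7.63 [ 0.4767 -0.3049  0.1334] [ 0.6  0.1 -0.4] 0.0702 0.0
((327.5166320800781, 171.4814910888672), (47.72773742675781, 48.984886169433594), 177.6571044921875) [ 0.47685398 -0.304617    0.112     ]
view 8.89 [ 0.4356 -0.3337  0.2588] [ 0.2  0.4 -0.3] 0.0702 0.0
sleeve top (array([  1,   1,   1,   1,   0,  96, 558,   0,   0,   0,   0,   0,   0]), array([0.08 , 0.083, 0.086, 0.089, 0.092, 0.095, 0.098, 0.101, 0.104,
       0.107, 0.11 , 0.113, 0.116, 0.119]))
```

View pics/k3.png

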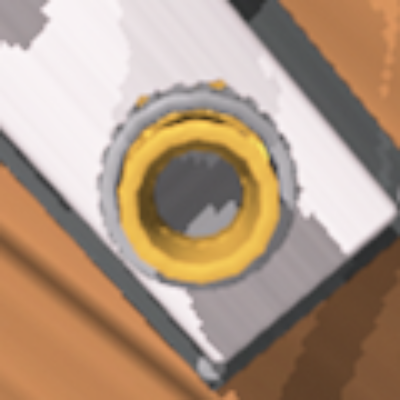

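The sleeve stays back by itself, with its top at 98 mm, 9 mm below home. Next, the jet.

Run:
```python
from h import *
q=quat(np.radians(-50))
env.movel([.4767,-.3048,.30],velocity=.3)
for i,pos in enumerate([[.45,.215,.30],[.45,.245,.28]]):
    (env.reach(pos,q) if i==0 else env.movel(pos,velocity=.15,rot=q));env.dwell(.3);p,d,C=shot(f"j{i}")
    W=cloud("wrist",d,C);r=np.hypot(W[...,0]-.482,W[...,1]-.24)
    k=(r<.125)&(W[...,2]>.091)&(W[...,2]<.112);P=W[k];print(i,len(P),cv2.fitLine(P[:,:2].astype(np.float32),cv2.DIST_HUBER,0,.01,.01).ravel())
    k=(r<.03)&(W[...,2]>.055)&(W[...,2]<.09);P=W[k];print(np.nanmin(P,0),np.nanmax(P,0),np.median(P,0),env.get_state()["qpos"].round(2),env.get_state()["time"])
```

```text
0 4926 [0.99259055 0.12150738 0.48085803 0.2829413 ]
[0.47173197 0.2306354  0.05735161] [0.4982793  0.25730857 0.0865346 ] [0.48391774 0.24288996 0.08463826] [-0.02  0.25 -0.63  1.94  0.18  1.01 -1.61] 11.4917
1 5304 [0.99385506 0.1106892  0.4752392  0.2812724 ]
[0.47163295 0.2315955  0.05692672] [0.49825266 0.25745365 0.08986011] [0.48402685 0.24716859 0.08453264] [-0.08  0.3  -0.64  1.93  0.21  0.98 -1.69] 12.2333
```

View pics/j0.png

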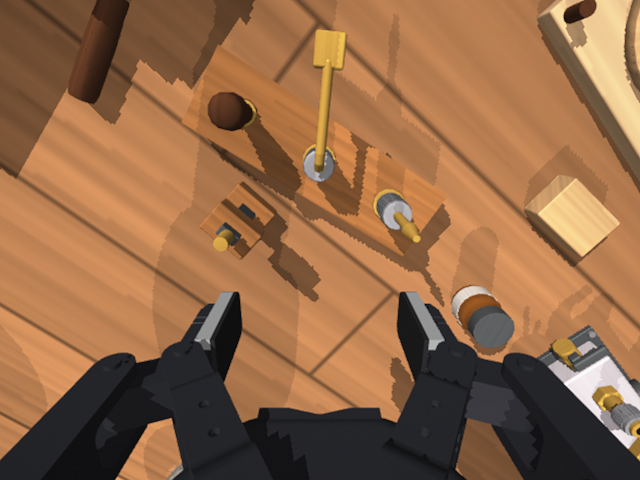

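The wrist view shows the bent jet's grip at (318,163) with its fan at (330,48), the straight jet at (395,210), the reamer at (232,110) and the clamp at (240,220). I compute the spout direction and the grasp.

Run:
```python
from h import *
G=np.array([.485,.2445])
for i in range(2):
    f=np.load(f"j{i}.npz",allow_pickle=True);p,d=f["p"],f["d"];C=tuple(f["c"][0]);W=cloud("wrist",d,C)
    h=cv2.cvtColor(p,cv2.COLOR_BGR2HSV);r=np.hypot(W[...,0]-G[0],W[...,1]-G[1])
    k=(h[...,0]>18)&(h[...,0]<32)&(h[...,1]>120)&(W[...,2]>.09)&(W[...,2]<.112)&(r<.12)&(W[...,0]>G[0])
    F=W[k&(r>.075)];c=F.mean(0);print(k.sum(),len(F),c,np.degrees(np.arctan2(c[1]-G[1],c[0]-G[0])),r[k].max())
    T=W[k&(r>.015)&(r<.07)];c=T.mean(0);print(c,np.degrees(np.arctan2(c[1]-G[1],c[0]-G[0])))
    # grip top-face: silhouette centre at z
    k=(r<.02)&(W[...,2]>.08)&(W[...,2]<.09)&(h[...,1]<80);e=cv2.minEnclosingCircle((W[k][:,:2]*1000).astype(np.float32));print(e)
print(np.degrees(np.arctan2(-.048+.3047,.787-.4768)))
```

```text
2145 1005 [0.54971264 0.28274009 0.10321705] 30.57975758159273 0.09412717061082956
[0.52039433 0.26907666 0.10323507] 34.774846476752835
((484.8438415527344, 244.18771362304688), 12.898733139038086)
2378 1130 [0.54799942 0.28013662 0.10303478] 29.495361148285156 0.09413629863082631
[0.5204826  0.26948651 0.10318706] 35.15283807602425
((484.8763122558594, 244.73960876464844), 12.998330116271973)
39.60879811362977
```

Run:
```python
from h import *
G=np.array([.4849,.2445])
for i in range(2):
    f=np.load(f"j{i}.npz",allow_pickle=True);p,d=f["p"],f["d"];C=tuple(f["c"][0]);W=cloud("wrist",d,C)
    h=cv2.cvtColor(p,cv2.COLOR_BGR2HSV);r=np.hypot(W[...,0]-G[0],W[...,1]-G[1])
    k=(h[...,0]>18)&(h[...,0]<32)&(h[...,1]>120)&(W[...,2]>.09)&(W[...,2]<.112)&(r<.12)&(W[...,0]>G[0])&(W[...,1]>G[1])
    F=W[k&(r>.075)];c=F.mean(0);a=np.arctan2(c[1]-G[1],c[0]-G[0]);print(c,np.degrees(a),r[k].max())
q=quat(a-np.pi/2)
def st(l):
    s=env.get_state();print(l,round(s["time"],2),s["tcp_pos"].round(4),np.round(s["force"],1),round(s["opening"],4),np.round(s["gripper_force"],1))
env.grip(.055)
env.movel([*G,.20],velocity=.2,rot=q);env.dwell(.1)
print(env.movel([*G,.121],velocity=.1,stop_force=8));st("down")
env.grip(.015,f_grip=80);st("grip")
env.movel([*G,.135],velocity=.05);env.movel([*G,.24],velocity=.15);env.dwell(.2);st("lift")
np.save("a.npy",a)
p,d=camera("scene");cv2.imwrite("pics/l.png",p[100:300,100:500]);
p,d,C=shot("w5")
cv2.imwrite("pics/l.png",np.hstack([p[::1,160:480],cv2.copyMakeBorder(p[:,:0],0,0,0,0,0) if 0 else cv2.resize(camera("scene")[0][60:300,220:540],(640,480))])[:, :800])
```

```text
[0.55426043 0.29249571 0.1033314 ] 34.682281543643576 0.09420730723874024
[0.55385867 0.29281261 0.10324022] 35.01517975131424 0.09422253527240652
False
down 14.16 [0.4852 0.2448 0.1215] [ 0.8 -0.5  0.6] 0.0551 0.0
grip 14.54 [0.4853 0.2446 0.1218] [-1.3 -0.4  6.4] 0.0244 78.2
lift 16.02 [0.4844 0.2442 0.2389] [-0.1  0.  -2.5] 0.0244 78.5
```

View pics/l.png

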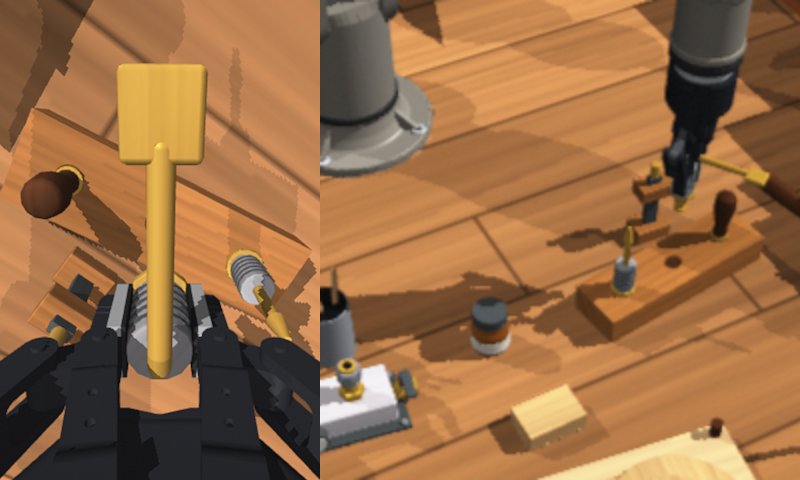

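The jet is held upright between the pads with its tube vertical in the wrist view at column 160, and the rack's middle hole is empty. The straight jet and the reamer still stand. Now I check the tilt and carry it over.

Run:
```python
from h import *
def meas(tag):
    p,d,C=shot(tag);W=cloud("wrist",d,C);s=env.get_state();h=cv2.cvtColor(p,cv2.COLOR_BGR2HSV)
    from scipy.spatial.transform import Rotation as Ro
    q=s["orientation"];M=Ro.from_quat([q[1],q[2],q[3],q[0]]).as_matrix();L=(W-s["tcp_pos"])@M
    k=(h[...,0]>18)&(h[...,0]<32)&(h[...,1]>100)&(L[...,2]<.05)&(L[...,2]>-.02)&(L[...,0]>.01)&(L[...,0]<.12)&(abs(L[...,1])<.02)
    for lo,hi in((.015,.03),(.03,.06),(.065,.095)):
        P=L[k&(L[...,0]>=lo)&(L[...,0]<hi)];print(tag,lo,len(P),np.mean(P,0).round(4) if len(P) else '',np.min(P[:,2]).round(4) if len(P) else '')
    P=L[(abs(L[...,1])<.0135)&(abs(L[...,0])<.03)&(L[...,2]>.02)&(L[...,2]<.045)&(h[...,1]<80)];print("griptop",len(P),P.min(0).round(4),P.max(0).round(4))
    print("axis z world",M[:,2].round(4),s["tcp_pos"].round(4),s["time"],s["qpos"].round(2))
meas("w6")
q=quat(np.radians(-50.4))
env.movel([.4844,.2442,.30],velocity=.2)
env.reach([.4768,-.3047,.30],q);env.dwell(.3);meas("w7")
```

```text
w6 0.015 1068 [0.0227 0.     0.0188] 0.0167
w6 0.03 2668 [0.0456 0.0001 0.0189] 0.0163
w6 0.065 9208 [0.0815 0.0004 0.0188] 0.0164
griptop 2756 [-0.0138 -0.0135  0.0201] [0.0297 0.0135 0.045 ]
axis z world [-6.e-04 -2.e-04 -1.e+00] [0.4848 0.2445 0.2396] 16.225 [-0.11  0.4  -0.59  1.9   0.27  0.92 -1.79]
w7 0.015 1065 [ 0.0228 -0.0001  0.0187] 0.0167
w7 0.03 2679 [0.0457 0.0001 0.0188] 0.0166
w7 0.065 9232 [0.0816 0.0003 0.0187] 0.0161
griptop 2769 [-0.0133 -0.0135  0.0201] [0.03   0.0135 0.045 ]
axis z world [ 1.e-04  0.e+00 -1.e+00] [ 0.477  -0.3044  0.3   ] 19.0083 [ 0.73  0.32 -0.33  1.81  0.12  1.03 -0.53]
```

Run:
```python
from h import *
X,Y=.4768,-.3047
def st(l):
    s=env.get_state();print(l,round(s["time"],2),s["tcp_pos"].round(4),np.round(s["force"],1),round(s["opening"],4))
env.movel([X,Y,.226],velocity=.15);env.dwell(.2);st("above")
for z in(.214,.206,.200,.196):
    r=env.movel([X,Y,z],velocity=.03,stop_force=12);st(r)
    if r:break
```

```text
above 19.85 [ 0.4774 -0.305   0.2272] [ 0.2  0.7 -1.8] 0.0241
False 20.4 [ 0.4767 -0.3047  0.2138] [-0.4 -0.3 -2.5] 0.0244
False 20.82 [ 0.4767 -0.3046  0.2057] [-0.7 -0.3 -2.6] 0.0244
False 21.17 [ 0.4769 -0.3047  0.1996] [ 1.8 -0.7 -4.9] 0.024
True 21.38 [ 0.4764 -0.3043  0.1957] [ 2.7  0.3 -5.8] 0.024
```

Run:
```python
from h import *
X,Y=.4767,-.3045
def st(l):
    s=env.get_state();print(l,round(s["time"],2),s["tcp_pos"].round(4),np.round(s["force"],1),round(s["opening"],4))
def sleeve(tag):
    p,d,C=shot(tag);W=cloud("wrist",d,C);r=np.hypot(W[...,0]-X,W[...,1]-Y);k=(r>.016)&(r<.0205)&(W[...,2]>.08)&(W[...,2]<.112);print(np.histogram(W[k][:,2],bins=np.arange(.079,.115,.003)));return p
sleeve("s0")
for z in(.1935,.1915,.1895):
    r=env.movel([X,Y,z],velocity=.02,stop_force=30);env.dwell(.2);st(r)
    if r or env.get_state()["force"][2]>22:break
p=sleeve("s1")
```

```text
(array([ 20,  27,  47,  41,  47,  54,  67, 116,  85, 496,  13,   0]), array([0.079, 0.082, 0.085, 0.088, 0.091, 0.094, 0.097, 0.1  , 0.103,
       0.106, 0.109, 0.112, 0.115]))
False 21.9 [ 0.4767 -0.3045  0.1938] [-1.6  1.4  6. ] 0.0244
False 22.35 [ 0.4768 -0.3045  0.1938] [-7.2  4.4 22.8] 0.0239
(array([ 18,  26,  43,  47,  46,  53,  65, 111,  99, 479,  10,   0]), array([0.079, 0.082, 0.085, 0.088, 0.091, 0.094, 0.097, 0.1  , 0.103,
       0.106, 0.109, 0.112, 0.115]))
```

View pics/s1.png

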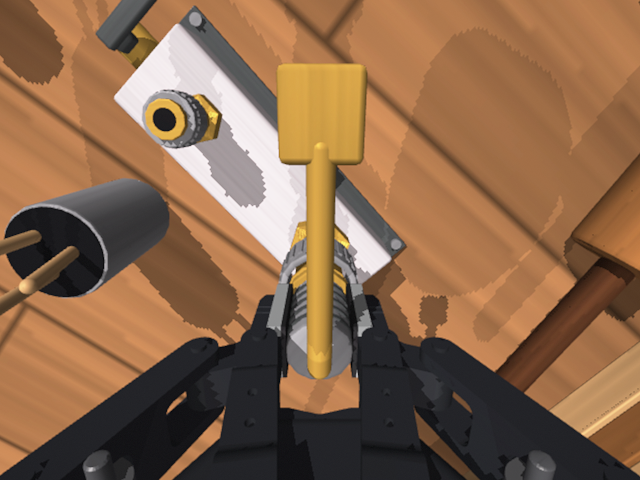

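The sleeve's top is back at 108 mm (home) around the jet, at (320,265) in the picture. The spout points along the tube up the image. I release, back off and verify.

Run:
```python
from h import *
X,Y=.4767,-.3045
env.movel([X,Y,.1938],velocity=.02);env.grip(.055)
env.movel([X,Y,.30],velocity=.12);env.movel([.42,-.36,.30],velocity=.15);env.dwell(.5)
p,d,C=shot("f1");W=cloud("wrist",d,C);r=np.hypot(W[...,0]-X,W[...,1]-Y);h=cv2.cvtColor(p,cv2.COLOR_BGR2HSV)
k=(r>.016)&(r<.0205)&(W[...,2]>.08)&(W[...,2]<.113);print(np.histogram(W[k][:,2],bins=np.arange(.079,.117,.003)))
k=(h[...,0]>18)&(h[...,0]<32)&(h[...,1]>120)&(W[...,2]>.16)&(W[...,2]<.19)&(r<.12)
for lo,hi in((.015,.03),(.04,.06),(.075,.1)):
    F=W[k&(r>lo)&(r<hi)].mean(0);print(F,np.degrees(np.arctan2(F[1]-Y,F[0]-X)))
k=(r<.02)&(h[...,1]<80)&(W[...,2]>.152)&(W[...,2]<.165);print(cv2.minEnclosingCircle((W[k][:,:2]*1000).astype(np.float32)),np.median(W[k][:,2]))
s=env.get_state();print(s["time"],s["force"],s["tcp_pos"])
t,_=camera("top");cv2.imwrite("pics/tt.png",t)
```

```text
(array([  0,   2,   3,   4,   6,   3,   7,  41,  21, 563,  32,   0]), array([0.079, 0.082, 0.085, 0.088, 0.091, 0.094, 0.097, 0.1  , 0.103,
       0.106, 0.109, 0.112, 0.115]))
[ 0.49411958 -0.29020793  0.17532643] 39.36751547853481
[ 0.51471184 -0.27340045  0.1751741 ] 39.28845987712472
[nan nan nan] nan
((476.1897888183594, -304.9060363769531), 13.090107917785645) 0.15677422980913366
25.325 [-0.77154003 -0.56176371  0.1359961 ] [ 0.42009687 -0.35990547  0.30001135]<stdin>:9: RuntimeWarning: Mean of empty slice.
  ret = um.true_divide(
```

View pics/tt.png

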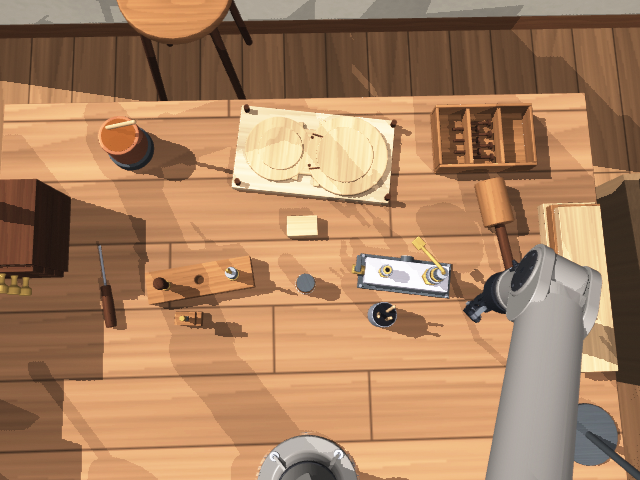

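The top view shows the jet standing in the larger coupler at (435,275) with its spout at (418,242) pointing towards the plate. Everything else is where it was.

```bash
python3 -c "
from h import *
print(job.job_done())"
```

```text
the job is handed in; nothing more can be done
None
```

The job is handed in, with no verdict returned: the bent jet stands upright in the larger coupler, collar on the rim and sleeve back home, spout within about 1° of the plate's middle, and nothing else appears to have moved; it took about 25 s.

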